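# Weigh a lopsided pole handle on the rocking cradle

### The job

Weigh this pole handle for its price tag: a steel rod is stuck somewhere inside it, so first find where it balances by lifting it gently at trial points on its rack, then carry it clear of the rack, level, and lay it at its balance point in the yellow rocking cradle of the scale, so that the cradle stays level when you let go. Never let the handle tip more than about ten degrees, do not bear down on the scale (it is overloaded at about twice the handle's weight), and leave the lantern and the tape measure where they stand.

Things in the scene. Friction and masses are not known exactly. Their poses are not given: they have to be found in the camera images.
- bar: pole handle: smooth closed aluminium tube, 560 mm long, 26 mm in diameter, level in the rack's notches. Origin mid-length on its axis; x runs along it to the red cap (the other is blue). A steel rod is stuck inside, unseen: the balance point lies anywhere within 140 mm of the middle, either way. Weighs 0.57 to 0.75 kg in all. Gripped off balance, it may sag in the fingers
- rack: low fixed rack: wooden base 60 x 420 x 14 mm with two dark steel plates, 6 mm thick, with open V notches, 175 mm either side of its middle along its y. The tube's axis lies 85 mm above the table in the notches, whose arms reach 93 mm. Between the plates the tube is free from above and below. Origin under its centre
- scale: grey bench scale, fixed, 150 x 190 mm, 40 mm high, with a steel pan above it that carries the yellow rocking cradle. Origin under its centre; the tube is to lie along its y axis
- cradle_mid (a point): middle of the yellow cradle, on the axis of a tube lying in its notches; 134 mm above the table with the scale empty. y runs along the tube. Two plates 6 mm thick with open V notches stand 30 mm either side along y (free gap 54 mm); their arms reach 8 mm above and 30 mm to each side of the tube's axis. The cradle's floor is 51 mm and its pivot 62 mm below this point
- cradle (a joint): tilt of the cradle about its pivot, rad: 0 when level, positive when its +y end is up, stops at 0.12 either way. A spring holds it level; with the tube let go it tilts about 0.0035 rad for each mm that the balance point lies away from the cradle's middle. Beyond about 30 mm the tube tips out
- pan (a joint): how far the pan is pressed down, m: 0 when empty, 1 mm for each 1.5 N, so the let-go tube alone presses it 3.6 to 4.9 mm; more than 10 mm (15 N) is an overload
- lantern: small green camp lantern, bystander, 64 mm in diameter, 72 mm high, origin under its centre
- tape: grey tape measure, bystander, 60 x 40 mm, 56 mm high, origin under its centre
Things that resemble listed ones, but are neither listed nor needed, are in the scene too. Of the things like the scale, leave any that is blue or orange; of the rest the larger one is meant.

How it is judged:
On the way:
1. the handle is lifted clear of the rack and hangs level within about 6 degrees (height (world z) of bar above 0.115 m and angle between bar's own x axis and vertical between 1.466 and 1.676 rad and contact force between bar and rack below 0.1 N and contact force between the fingers and bar above 1 N), for 0.2 s.
At the end, for the whole second after the job is handed in: the handle lies at rest in both notches of the yellow cradle, let go, its whole weight on the scale, and cradle and handle are level within about 2.5 degrees (0.042 rad at the cradle, so the balance point is within about 12 mm of the cradle's middle) (value of joint cradle between -0.042 and 0.042 rad and angle between bar's own x axis and vertical between 1.506 and 1.636 rad and value of joint pan between 0.0028 and 0.006 m and z of bar in the frame of cradle_mid between -0.016 and 0.016 m and x of bar in the frame of cradle_mid between -0.012 and 0.012 m and angle between the x axis of bar and the y axis of cradle_mid, either way round below 0.07 rad and contact force between bar and cradle above 3 N and contact force between bar and rack below 0.1 N and linear speed of bar below 0.02 m/s and angular speed of bar below 0.08 rad/s); the robot touches nothing.
It fails at once if the handle tips more than about 10 degrees (angle between bar's own x axis and vertical below 1.39 rad or angle between bar's own x axis and vertical above 1.75 rad).
It fails at once if the scale is overloaded (pan pressed more than 10 mm, 15 N) (value of joint pan above 0.01 m).
It fails at once if the lantern or tape measure is moved by more than 15 mm (distance of any of lantern, tape from where it was at the start of the episode above 0.015 m).
It also fails if it takes over 72 s, if anything falls off the work surface, if the arm or the gripper's body presses on something with over 40 N, if the wrist force passes 120 N, or if a joint passes its speed limit or range.

### The arm

A 6-joint arm with a two-finger parallel gripper is mounted at the origin on the work surface. World frame = base frame: x ahead of the robot, y to its left, z up, the work surface at z = 0. Lengths are in m, angles in rad, forces in N, time in s.
With the tool pointing down it reaches from about 0.25 to 0.775 m from the base axis. Payload 4 kg.
Tool frame: the origin (TCP) lies at the very end of the fingers, on their centre line; the grasp point (between the pads) lies manip.grip_point_offset behind it (manip.grip_point_offset is the distance from the TCP to the grasp point, in m); z points along the fingers, x is the direction in which the jaws open and shut, and the axes are right-handed (so a half turn about z gives the same grasp; the last joint's range is limited). The gripper opens to 85 mm and grips with 20 to 120 N. Pads are 22 mm wide; open, the fingers measure 114 mm over their backs; the gripper's body (76 mm by 85 mm) begins 54 mm behind the grasp point. The pads swing forward as they close: fully open they stand 13 mm farther back than shut.
Start: joints at [-1.413, 0.087, 1.371, -0, 1.684, -0.103], TCP at [0.142, -0.531, 0.194] pointing down, gripper open.
Joint ranges: [-3.1, 3.1], [-0.76, 2.03], [0.27, 2.55], [-1.08, 4.22], [0.17, 2.65], [-2.57, 2.57]. Speed limits (rad/s): [2.79, 2.79, 3.14, 3.14, 3.14, 3.14].

### API

Orientations are given as a rotation vector (axis times angle).
In Python, from rig import sensors, vision, workorder, manip gives the robot as it stands.
- The arm moves only by the tool arm_command, never from a script. Its argument "rows" is a list of rows, each an object of numbers: "tx", "ty", "tz": the shift along the world's x, y, z scaled (see below); "wx", "wy", "wz": the turn, a rotation vector about the world's x, y, z scaled (see below). A call has 1 to 8 rows; each row is the pose to reach, as a shift and turn from the pose measured when the call began; what a row does not reach only later rows make up. The controller multiplies each number of a shift by 0.2 m and each number of a turn by 45 degrees. A row lasts 1/8 s, in which the tool goes at most 62.5 mm and 10.7 degrees, less where a joint would pass 70% of its speed; a pose out of reach is approached as far as the arm can. A call with a number of a shift or a turn outside -1 to 1 is refused whole. A call with a gripper value outside its range is refused whole. "fingers" is the closure, from -1 (fully open) to 1 (shut), set as the call begins (left out, the last holds). The fingers move at their own pace and stop on an object; "newtons" is the grip in N (left out, the last holds). Time passes only in rows, so rows that repeat a pose let the fingers close. It gives the time, the measured TCP pose, the force and the opening at its end, in the units of the state.
- sensors.get_obs(): the state, without advancing time (a new reading comes with each control period).
- vision.capture(name): name is "side" or "top"; returns a dict with "image" (384x512x3 uint8, red, green, blue), "fx", "fy", "cx", "cy" (pixels), "k1" (the pictures are not rectified: a ray, as slopes to the right and down, at radius r is drawn at 1 + k1 r^2 times it, then the intrinsics apply), "R" (3x3) and "t" (3): a world point X has camera coordinates R X + t. Camera axes: x right, y down, z forward; pixel columns grow to the right and rows downward; lengths in m; the calibration is good to about 2 mm. A picture is of the moment at which its call begins. There is no depth.
- workorder.sign_off(): hands the job in, once; it reports no verdict.
The state is a dict: "clock": time; "joints": joint angles; "joint_vel": joint speeds; "effort": joint torques, N m; "position": TCP position; "tcp_rot": TCP orientation; "contact_force": force on the tool from outside, world axes, zero at the start; "torque": the same for the moment, N m; "grip_width": finger opening in m.
Only numpy, scipy, OpenCV 4.12 (cv2) and the standard library are available. Lean on these libraries where they do the work, as an engineer would, in place of code of your own. Each camera call takes 0.05 s, during which the arm holds its last target.

## Working session

There is one attempt and no reset: what is moved stays moved. The work goes in short steps, Python scripts to look and compute and a tool call to move; the robot and the scene stay as the last step left them, time stands still between calls to the robot, and variables do not carry over. Pictures are saved under pics/ and viewed, and the job is handed in when it is done.

Besides the shell and the picture viewer there is one more tool, called by a JSON object that holds its "api" and its "payload". arm_command: Moves the arm, as the interface text tells. Shifts and turns lie within -1 to 1; 1 stands for 0.2 m of shift or 45 degrees of turn. Its arguments: {"type":"object","properties":{"rows":{"type":"array"},"fingers":{"type":"number"},"newtons":{"type":"number"}},"required":["rows"]}

```bash
ls; mkdir -p pics; python3 - <<'E'
from rig import sensors, vision, workorder, manip
import cv2
print(manip.grip_point_offset); o=sensors.get_obs(); print(o)
for n in("side","top"):
    c=vision.capture(n); cv2.imwrite(f"pics/{n}0.png",c["image"][:,:,::-1]); print({k:v for k,v in c.items() if k!="image"})
E
```

```text
pics
0.0187
{'clock': 0.0, 'joints': array([-1.41307603e+00,  8.79682268e-02,  1.37227963e+00, -7.90009955e-06,
        1.68360868e+00, -1.03107557e-01]), 'joint_vel': array([ 0.00148075, -0.00141608, -0.00286183, -0.00109082, -0.0008629 ,
        0.00041659]), 'effort': array([ 1.52099660e-04, -3.51860976e+01, -3.13271463e+01, -7.32722197e-05,
        1.07232516e-02,  1.86301065e-05]), 'position': array([ 0.14172962, -0.53081291,  0.19271913]), 'tcp_rot': array([-2.49023214,  1.91274671,  0.00258946]), 'contact_force': array([ 1.06890207, -0.48991047, -0.17289948]), 'torque': array([-0.05598761,  0.02461858,  0.0414015 ]), 'grip_width': 0.08516793518137075}
{'fx': 389.8174203398008, 'fy': 389.8174203398008, 'cx': 260.69467275022623, 'cy': 193.86030930385843, 'k1': -0.038833728375958235, 'R': array([[ 0.66228069, -0.74912288,  0.0141136 ],
       [-0.53668831, -0.48744856, -0.68873765],
       [ 0.52282879,  0.44856304, -0.72487327]]), 't': array([-0.44976282,  0.4227275 ,  0.61869216])}
{'fx': 451.1760196615868, 'fy': 451.1760196615868, 'cx': 251.37517328647382, 'cy': 188.75932950364984, 'k1': 0.004911778679767468, 'R': array([[ 0.00928623, -0.99989525, -0.01110214],
       [-0.99641746, -0.00831947, -0.08416074],
       [ 0.08405956,  0.0118439 , -0.99639034]]), 't': array([-0.00859042,  0.66311769,  1.19847889])}
```

View pics/side0.png

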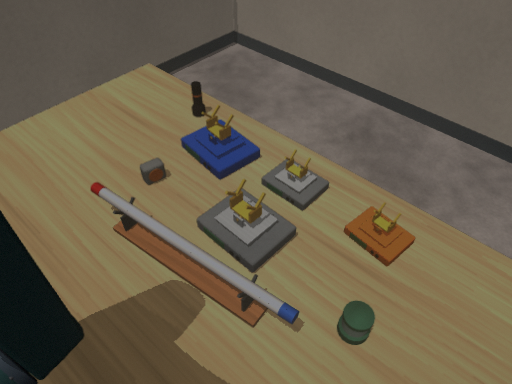

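View pics/top0.png

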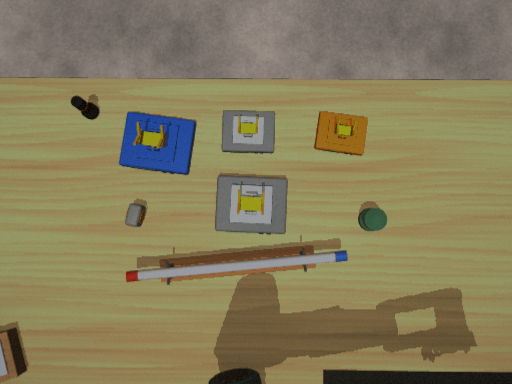

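Side view: the tube runs from the red cap at (97,188) to the blue cap at (288,313). The larger grey scale is at (247,228), the lantern at (356,322) and the tape at (152,170). Top view: red cap (131,276), blue cap (341,257), grey scale (251,205). Next I'll measure them.

```bash
cat > h.py <<'E'
from rig import sensors, vision, workorder, manip
import cv2, numpy as np
def ray(c,u,v):
    K=np.array([[c["fx"],0,c["cx"]],[0,c["fy"],c["cy"]],[0,0,1]])
    p=cv2.undistortPoints(np.array([[[u,v]]],float),K,np.array([c["k1"],0,0,0.]))[0,0]
    R=np.array(c["R"]);t=np.array(c["t"])
    d=R.T@np.array([p[0],p[1],1]); return -R.T@t,d/np.linalg.norm(d)
def onz(c,u,v,z):
    o,d=ray(c,u,v); return o+d*(z-o[2])/d[2]
def tri(a,b):
    (o1,d1),(o2,d2)=a,b
    s=np.linalg.lstsq(np.c_[d1,-d2],o2-o1,rcond=None)[0]
    p,q=o1+s[0]*d1,o2+s[1]*d2
    return (p+q)/2,np.linalg.norm(p-q)
def proj(c,X):
    K=np.array([[c["fx"],0,c["cx"]],[0,c["fy"],c["cy"]],[0,0,1]])
    return cv2.projectPoints(np.array([X],float),cv2.Rodrigues(np.array(c["R"]))[0],np.array(c["t"]),K,np.array([c["k1"],0,0,0.]))[0][0,0]
def comps(m,mn=15):
    n,l,s,ce=cv2.connectedComponentsWithStats(m.astype(np.uint8))
    return [(s[i][:5].tolist(),ce[i].round(1).tolist(),l==i) for i in range(1,n) if s[i][4]>=mn]
def save(name,im,box=None,k=1):
    if box: im=im[box[1]:box[3],box[0]:box[2]]
    cv2.imwrite("pics/"+name,cv2.resize(im[:,:,::-1],None,fx=k,fy=k,interpolation=cv2.INTER_CUBIC))
E
python3 - <<'E'
from h import *
for n in("side","top"):
    c=vision.capture(n); im=c["image"]; h=cv2.cvtColor(im,cv2.COLOR_RGB2HSV); H,S,V=[h[:,:,i].astype(int) for i in range(3)]
    for nm,m in dict(red=((H<5)|(H>174))&(S>180)&(V>80),blue=(H>105)&(H<125)&(S>150)&(V>60),yel=(H>20)&(H<34)&(S>200)&(V>90),green=(H>50)&(H<90)&(S>90)&(V>30)).items():
        for s,ce,_ in comps(m): print(n,nm,s,ce)
    if n=="top": save("topz.png",im,(200,165,300,245),8)
    else: save("sidez.png",im,(190,170,300,270),6)
E
```

```text
side red [91, 183, 12, 12, 84] [96.0, 187.5]
side blue [182, 128, 77, 44, 1472] [219.6, 148.5]
side blue [280, 305, 16, 13, 86] [287.2, 311.2]
side green [0, 370, 11, 14, 47] [3.3, 378.3]
top red [126, 272, 11, 9, 92] [131.1, 276.0]
top blue [120, 112, 75, 62, 3102] [158.2, 143.6]
top blue [335, 252, 12, 9, 96] [340.7, 256.0]
top yel [238, 117, 19, 16, 170] [247.5, 127.6]
top yel [335, 118, 16, 18, 152] [342.8, 129.0]
top yel [352, 121, 6, 9, 24] [354.4, 124.9]
top yel [137, 123, 4, 14, 30] [138.3, 129.6]
top yel [142, 126, 22, 22, 247] [152.3, 138.3]
top yel [238, 191, 26, 21, 320] [249.7, 202.7]
top green [361, 209, 25, 22, 354] [374.8, 219.5]
```

View pics/topz.png

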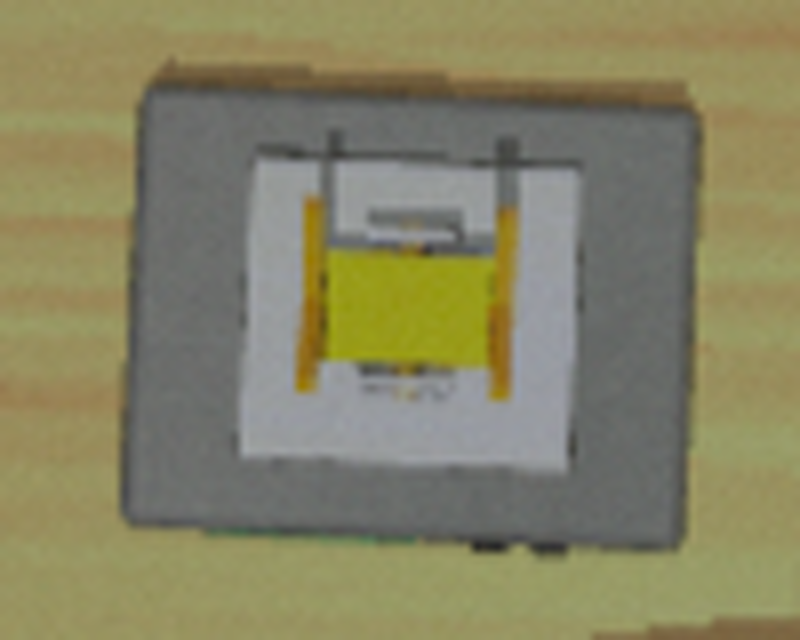

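View pics/sidez.png

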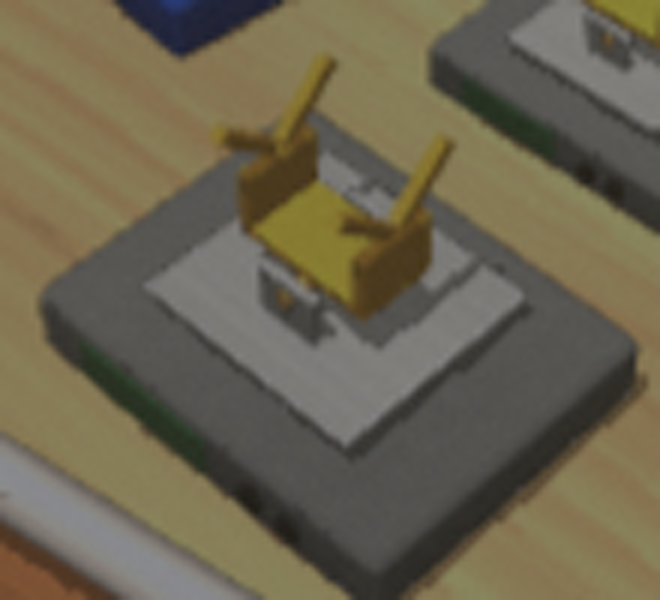

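```bash
cat > m.py <<'E'
from h import *
T=vision.capture("top");S=vision.capture("side")
zt=lambda x,y:(200+(x+.5)/8-.5,165+(y+.5)/8-.5)
zs=lambda x,y:(190+(x+.5)/6-.5,170+(y+.5)/6-.5)
tt=[zt(313,199),zt(306,389),zt(508,209),zt(501,398)]
ss=[zs(326,64),zs(220,135),zs(446,144),zs(348,222)]
P=[];
for a,b in zip(tt,ss):
    p,g=tri(ray(T,*a),ray(S,*b)); print("tip",p.round(4),round(g,4),"onz .142",onz(T,*a,.142).round(4)); P.append(onz(T,*a,.142))
P=np.array(P);m=P.mean(0);print("cradle mid",m, "y dir yaw",[np.degrees(np.arctan2(*(P[i]-P[j])[[1,0]])) for i,j in((0,2),(1,3))],np.linalg.norm(P[0]-P[2]),np.linalg.norm(P[0]-P[1]))
# scale base corners at z=.04
C=np.array([onz(T,*zt(*q),.04) for q in((148,92),(697,112),(682,547),(126,522))]);print("scale",C.mean(0),np.linalg.norm(C[0]-C[1]),np.linalg.norm(C[1]-C[2]))
for i,j in((0,1),(3,2)): print(np.degrees(np.arctan2(*(C[i]-C[j])[[1,0]])))
for nm,a,b in(("red",(131.1,276.),(96.,187.5)),("blue",(340.7,256.),(287.2,311.2))):
    p,g=tri(ray(T,*a),ray(S,*b)); print(nm,p,g,onz(T,*a,.088),onz(S,*b,.09))
r,b=onz(T,131.1,276,.09),onz(T,340.7,256,.09)
print("bar mid",(r+b)/2,"len",np.linalg.norm(r-b),"yaw(x to red)",np.degrees(np.arctan2(*(r-b)[[1,0]])))
print("lantern",onz(T,374.8,219.5,.07),"tape",onz(T,135,215,.056))
E
python3 m.py; python3 - <<'E'
from h import *
save("topbar.png",vision.capture("top")["image"],(115,235,355,300),3)
E
```

```text
tip [0.6521 0.0281 0.1303] 0.0013 onz .142 [0.6516 0.0272 0.142 ]
tip [0.594  0.0282 0.1364] 0.002 onz .142 [0.5931 0.0286 0.142 ]
tip [ 0.6498 -0.033   0.1317] 0.0002 onz .142 [ 0.649  -0.0329  0.142 ]
tip [ 0.593  -0.0332  0.1363] 0.0056 onz .142 [ 0.5909 -0.0312  0.142 ]
cradle mid [ 0.62115411 -0.00208385  0.142     ] y dir yaw [np.float64(87.53520120640822), np.float64(87.87438935440781)] 0.060142681988105164 0.05851418618906078
scale [ 0.62054764 -0.00276494  0.04      ] 0.1852148571100669 0.14591997613573007
88.36395598518088
87.9754787624052
red [0.43126569 0.30221425 0.08579866] 0.001978951519758144 [0.43237009 0.30107332 0.088     ] [0.42904624 0.29840411 0.09      ]
blue [ 0.48795494 -0.2321406   0.08829726] 0.0007742599176352973 [ 0.48819399 -0.23248719  0.088     ] [ 0.48693773 -0.23232275  0.09      ]
bar mid [0.46045382 0.03420431 0.09      ] len 0.5355493924042933 yaw(x to red) 95.97285460469743
lantern [ 0.58206951 -0.32498181  0.07      ] tape [0.58845675 0.30460825 0.056     ]
```

View pics/topbar.png

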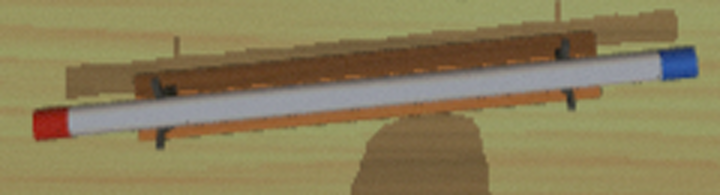

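```bash
python3 - <<'E'
from h import *
from scipy.spatial.transform import Rotation as Ro
o=sensors.get_obs();R=Ro.from_rotvec(o["tcp_rot"]).as_matrix();print(R.round(3),o["clock"])
print("jaw yaw",np.degrees(np.arctan2(R[1,0],R[0,0])))
E
```

```text
[[ 0.258 -0.966 -0.   ]
 [-0.966 -0.258  0.   ]
 [-0.    -0.    -1.   ]] 0.35
jaw yaw -75.05488040193597
```

{"api": "arm_command", "payload": {"rows": [{"tx": 0.53,"ty": 0.94,"wz": 0.6},{"tx": 0.53,"ty": 0.94,"wz": 0.6},{"tx": 0.53,"ty": 0.94,"wz": 0.6},{"tx": 0.53,"ty": 0.94,"wz": 0.6}], "fingers": -1}}

```text
validation failed for argument at $.ro...
```

{"api": "arm_command", "payload": {"rows": [{"tx": 0.53,"ty": 0.94,"wz": 0.6},{"tx": 0.53,"ty": 0.94,"wz": 0.6},{"tx": 0.53,"ty": 0.94,"wz": 0.6},{"tx": 0.53,"ty": 0.94,"wz": 0.6}]}}

```text
validation failed for argument at $.ro...
```

{"api": "arm_command", "payload": {"rows": [{"tx": 0.53,"ty": 0.94,"tz": 0,"wx": 0,"wy": 0,"wz": 0.6},{"tx": 0.53,"ty": 0.94,"tz": 0,"wx": 0,"wy": 0,"wz": 0.6},{"tx": 0.53,"ty": 0.94,"tz": 0,"wx": 0,"wy": 0,"wz": 0.6},{"tx": 0.53,"ty": 0.94,"tz": 0,"wx": 0,"wy": 0,"wz": 0.6}], "fingers": -1}}

```text
clock: 0.85
position: [0.2489, -0.3409, 0.194]
tcp_rot: [-2.871, 1.275, -0.001]
contact_force: [-0.4, 0.6, 1.1]
grip_width: 0.0857
```

{"api": "arm_command", "payload": {"rows": [{"tx": 0.53,"ty": 0.94,"tz": 0,"wx": 0,"wy": 0,"wz": 0.6},{"tx": 0.53,"ty": 0.94,"tz": 0,"wx": 0,"wy": 0,"wz": 0.6},{"tx": 0.53,"ty": 0.94,"tz": 0,"wx": 0,"wy": 0,"wz": 0.6},{"tx": 0.53,"ty": 0.94,"tz": 0,"wx": 0,"wy": 0,"wz": 0.6}]}}

```text
clock: 1.35
position: [0.3557, -0.1503, 0.1944]
tcp_rot: [-3.09, 0.564, -0.003]
contact_force: [-0.0, -1.0, -0.5]
grip_width: 0.0858
```

{"api": "arm_command", "payload": {"rows": [{"tx": 0.53,"ty": 0.94,"tz": 0,"wx": 0,"wy": 0,"wz": 0.6},{"tx": 0.53,"ty": 0.94,"tz": 0,"wx": 0,"wy": 0,"wz": 0.6},{"tx": 0.53,"ty": 0.94,"tz": 0,"wx": 0,"wy": 0,"wz": 0.6},{"tx": 0.53,"ty": 0.94,"tz": 0,"wx": 0,"wy": 0,"wz": 0.6},{"tx": 0.53,"ty": 0.94,"tz": 0,"wx": 0,"wy": 0,"wz": 0.6}]}}

```text
clock: 1.98
position: [0.4621, 0.0395, 0.194]
tcp_rot: [-3.135, -0.18, -0.001]
contact_force: [-0.4, -0.2, 0.7]
grip_width: 0.0854
```

```bash
cat > st.py <<'E'
from h import *
from scipy.spatial.transform import Rotation as Ro
o=sensors.get_obs();R=Ro.from_rotvec(o["tcp_rot"]).as_matrix()
print("t",o["clock"],"pos",o["position"].round(4),"jawyaw",np.degrees(np.arctan2(R[1,0],R[0,0])).round(2),"z",R[:,2].round(3),"F",o["contact_force"].round(2),"M",o["torque"].round(3),"w",round(o["grip_width"],4),"j",o["joints"].round(2))
E
python3 st.py
```

```text
t 1.975 pos [0.4621 0.0395 0.194 ] jawyaw 6.56 z [ 0.001  0.001 -1.   ] F [-0.39 -0.22  0.67] M [-0.018  0.03  -0.024] w 0.0854 j [-0.04 -0.11  1.56  0.    1.68 -0.15]
```

{"api": "arm_command", "payload": {"rows": [{"tx": -0.01,"ty": -0.027,"tz": -0.25,"wx": 0,"wy": 0,"wz": -0.013},{"tx": -0.01,"ty": -0.027,"tz": -0.45,"wx": 0,"wy": 0,"wz": -0.013},{"tx": -0.01,"ty": -0.027,"tz": -0.6,"wx": 0,"wy": 0,"wz": -0.013},{"tx": -0.01,"ty": -0.027,"tz": -0.64,"wx": 0,"wy": 0,"wz": -0.013},{"tx": -0.01,"ty": -0.027,"tz": -0.64,"wx": 0,"wy": 0,"wz": -0.013}]}}

```text
clock: 2.6
position: [0.4601, 0.0335, 0.0665]
tcp_rot: [-3.136, -0.162, -0.002]
contact_force: [0.1, -0.2, 0.9]
grip_width: 0.0856
```

```bash
python3 st.py; python3 - <<'E'
from h import *
for i in range(4):
    S=vision.capture("side");o=sensors.get_obs();print(o["contact_force"].round(2),o["torque"].round(3))
save("s1.png",S["image"],(60,120,330,340),2.7)
E
```

```text
t 2.6 pos [0.4601 0.0335 0.0665] jawyaw 5.92 z [ 0.001  0.001 -1.   ] F [ 0.14 -0.22  0.85] M [0.031 0.016 0.083] w 0.0856 j [-0.05 -0.05  1.77  0.    1.42 -0.15]
[ 0.74  0.16 -0.16] [ 0.024 -0.009  0.02 ]
[ 0.49 -0.47  1.04] [-0.054 -0.009  0.015]
[0.86 0.56 1.01] [ 0.056  0.009 -0.076]
[ 0.14  0.15 -0.4 ] [-0.024  0.052  0.003]
```

View pics/s1.png

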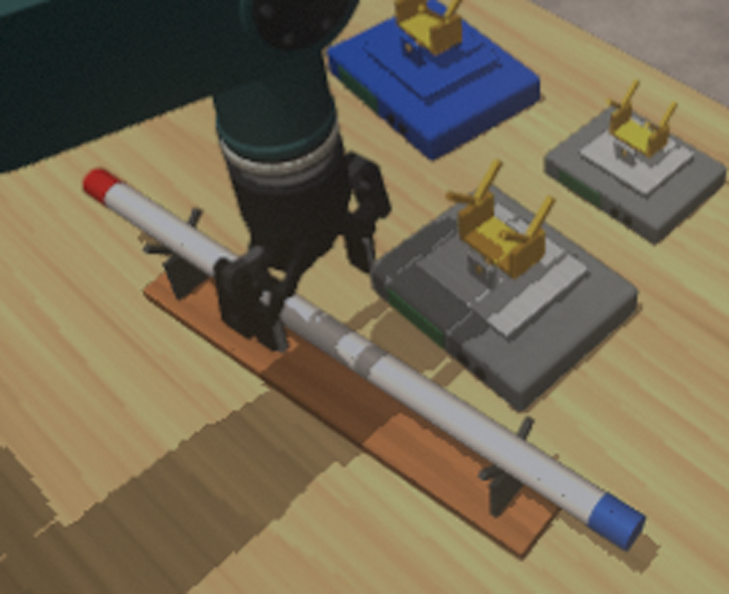

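The fingers straddle the tube near mid-length, at (270,300) in the crop. The red cap is at (100,185) and the blue cap at (617,520). I'll close on it.

{"api": "arm_command", "payload": {"rows": [{"tx": 0,"ty": 0,"tz": 0,"wx": 0,"wy": 0,"wz": 0},{"tx": 0,"ty": 0,"tz": 0,"wx": 0,"wy": 0,"wz": 0},{"tx": 0,"ty": 0,"tz": 0,"wx": 0,"wy": 0,"wz": 0},{"tx": 0,"ty": 0,"tz": 0,"wx": 0,"wy": 0,"wz": 0},{"tx": 0,"ty": 0,"tz": 0,"wx": 0,"wy": 0,"wz": 0},{"tx": 0,"ty": 0,"tz": 0,"wx": 0,"wy": 0,"wz": 0}], "fingers": 1, "newtons": 60}}

```text
clock: 3.55
position: [0.4613, 0.0339, 0.0677]
tcp_rot: [-3.137, -0.163, -0.006]
contact_force: [-0.2, 0.7, -0.4]
grip_width: -0.0001
```

```bash
cat > av.py <<'E'
from h import *
import sys
n=int(sys.argv[1]) if len(sys.argv)>1 else 8
F=[];M=[]
for i in range(n):
    S=vision.capture("side");o=sensors.get_obs();F.append(o["contact_force"]);M.append(o["torque"])
print("t",o["clock"],"pos",o["position"].round(4),"F",np.mean(F,0).round(3),"M",np.mean(M,0).round(4),"se",(np.std(M,0)/n**.5).round(4),(np.std(F,0)/n**.5).round(2),"w",o["grip_width"])
E
python3 av.py 8
```

```text
t 3.95 pos [0.4614 0.0339 0.0678] F [ 0.335 -0.457  0.008] M [-0.0202 -0.0003 -0.0263] se [0.0077 0.013  0.0113] [0.19 0.16 0.16] w 0.00035507653162528325
```

The opening reads 0, so I need to look.

```bash
python3 - <<'E'
from h import *
S=vision.capture("side");save("s2.png",S["image"],(100,170,260,300),4.6)
T=vision.capture("top");save("t2.png",T["image"],(110,190,350,330),3.2)
E
```

```text
(no output)
```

View pics/s2.png

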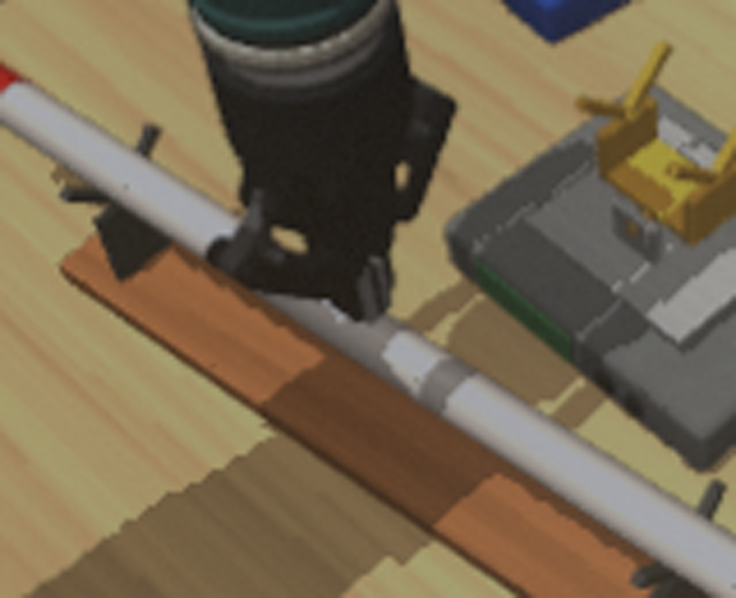

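View pics/t2.png

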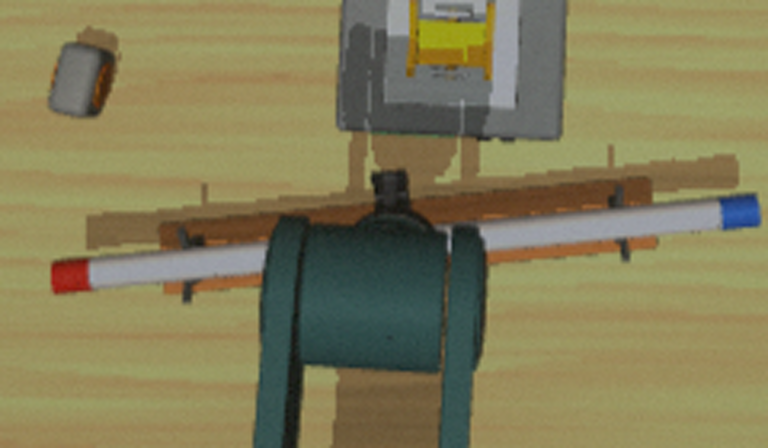

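```bash
python3 - <<'E'
from h import *
S=vision.capture("side");im=S["image"].copy()
o=sensors.get_obs();p=o["position"]
e=np.array([-.104,.9946,0])
f=lambda X:tuple(((np.array(proj(S,X))-[100,170])*4.6).round(0))
print("tcp",f(p),"grasp",f(p+[0,0,.0187]),"tube axis at s0",f([.4604,.0342,.085]),"top",f([.4604,.0342,.098]),"front",f([.4474,.0342,.085]))
print("closed pad tip edges",f(p+.011*e),f(p-.011*e), "tube far/near sides", f([.4474,.0342,.085]),f([.4734,.0342,.085]))
b=im[170:300,100:260]; g=np.clip(b.astype(float)*2.2,0,255).astype(np.uint8)
cv2.imwrite("pics/s3.png",cv2.resize(g[45:90,30:110][:,:,::-1],None,fx=9,fy=9,interpolation=cv2.INTER_CUBIC))
E
```

```text
tcp (np.float64(374.0), np.float64(352.0)) grasp (np.float64(368.0), np.float64(328.0)) tube axis at s0 (np.float64(367.0), np.float64(331.0)) top (np.float64(363.0), np.float64(313.0)) front (np.float64(345.0), np.float64(348.0))
closed pad tip edges (np.float64(357.0), np.float64(341.0)) (np.float64(392.0), np.float64(364.0)) tube far/near sides (np.float64(345.0), np.float64(348.0)) (np.float64(389.0), np.float64(314.0))
```

View pics/s3.png

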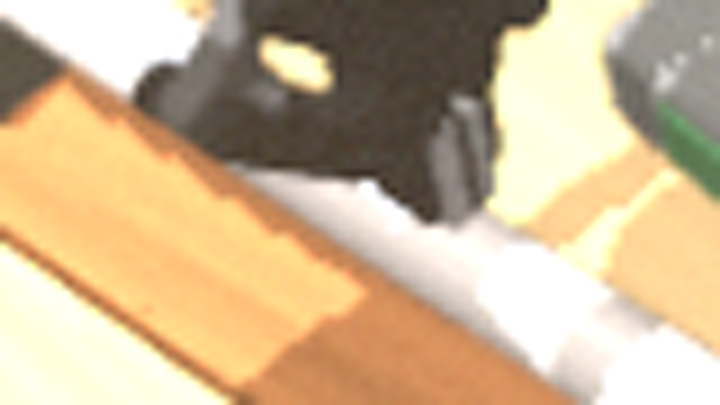

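```bash
python3 - <<'E'
from h import *
S=vision.capture("side")
def onpl(u,v,x):
    o,d=ray(S,u,v); return o+d*(x-o[0])/d[0]
print(onpl(100+376/4.6,170+317/4.6,.461),onpl(100+385/4.6,170+320/4.6,.455))
print("open front tip",onpl(60+280/2.7,120+345/2.7,.46-.0425),onpl(60+280/2.7,120+345/2.7,.46-.057))
print("open back tip",onpl(60+365/2.7,120+268/2.7,.46+.0425),onpl(60+365/2.7,120+268/2.7,.46+.057))
E
```

```text
[0.461      0.02482371 0.10309859] [0.455      0.00812567 0.12178617]
open front tip [0.4175     0.02543926 0.1165383 ] [ 0.403      -0.00365298  0.15874724]
open back tip [0.5025     0.02604002 0.1279672 ] [0.517      0.04695197 0.09821886]
```

```bash
python3 - <<'E'
from rig import manip
print([ (k,getattr(manip,k)) for k in dir(manip) if not k.startswith('__')])
E
```

```text
[('Unreachable', <class 'rig.Unreachable'>), ('grip_point_offset', 0.0187)]
```

{"api": "arm_command", "payload": {"rows": [{"tx": 0,"ty": 0,"tz": 0.25,"wx": 0,"wy": 0,"wz": 0},{"tx": 0,"ty": 0,"tz": 0.5,"wx": 0,"wy": 0,"wz": 0},{"tx": 0,"ty": 0,"tz": 0.5,"wx": 0,"wy": 0,"wz": 0},{"tx": 0,"ty": 0,"tz": 0.5,"wx": 0,"wy": 0,"wz": 0}]}}

```text
clock: 4.65
position: [0.4612, 0.0339, 0.1675]
tcp_rot: [-3.137, -0.163, -0.006]
contact_force: [1.0, 0.1, -1.0]
grip_width: -0.0003
```

```bash
python3 st.py; python3 - <<'E'
from h import *
S=vision.capture("side");im=S["image"];o=sensors.get_obs();p=o["position"]
print("tcp px",proj(S,p),[ (z,proj(S,p+[0,0,z]).round(1)) for z in(.02,.03,.04)])
g=np.clip(im.astype(float)*2,0,255).astype(np.uint8); u,v=map(int,proj(S,p)); print(u,v)
save("s4.png",g,(u-50,v-50,u+40,v+20),8)
E
```

```text
t 4.65 pos [0.4612 0.0339 0.1675] jawyaw 5.96 z [ 0.004  0.001 -1.   ] F [ 1.03  0.11 -0.97] M [-0.006  0.02   0.004] w -0.0003 j [-0.05 -0.11  1.61  0.    1.63 -0.15]
tcp px [174.13761221 216.74357997] [(0.02, array([172.6, 209.9])), (0.03, array([171.8, 206.4])), (0.04, array([171. , 202.9]))]
174 216
```

View pics/s4.png

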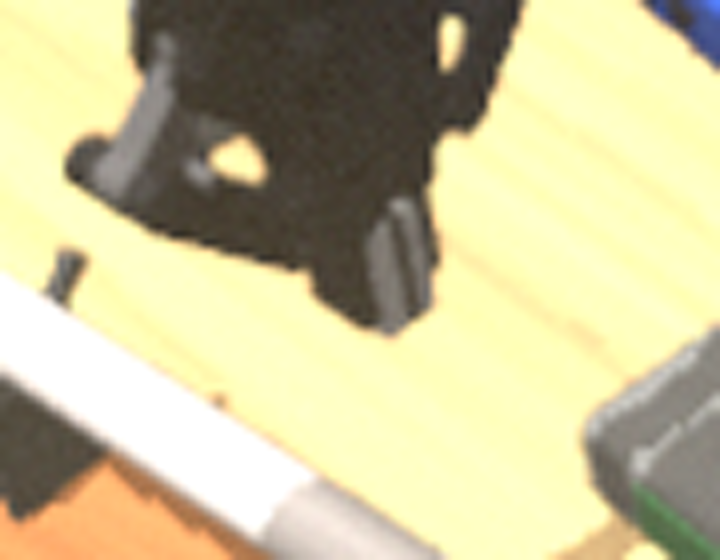

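The closed pads end near (171,205) px, about 33 mm above the reported TCP. That fits them having shut on top of the tube at a reported z of 0.067. The real fingertips are therefore about 33 mm higher than reported. I'll open and go down to a reported z of about 0.035.

{"api": "arm_command", "payload": {"rows": [{"tx": 0,"ty": 0,"tz": 0,"wx": 0,"wy": 0,"wz": 0},{"tx": 0,"ty": 0,"tz": 0,"wx": 0,"wy": 0,"wz": 0},{"tx": 0,"ty": 0,"tz": 0,"wx": 0,"wy": 0,"wz": 0},{"tx": 0,"ty": 0,"tz": 0,"wx": 0,"wy": 0,"wz": 0},{"tx": 0,"ty": 0,"tz": -0.2,"wx": 0,"wy": 0,"wz": 0},{"tx": 0,"ty": 0,"tz": -0.4,"wx": 0,"wy": 0,"wz": 0},{"tx": 0,"ty": 0,"tz": -0.5,"wx": 0,"wy": 0,"wz": 0},{"tx": 0,"ty": 0,"tz": -0.5,"wx": 0,"wy": 0,"wz": 0}], "fingers": -1}}

```text
clock: 5.7
position: [0.4589, 0.034, 0.0646]
tcp_rot: [-3.136, -0.163, 0.004]
contact_force: [-0.4, -1.1, 0.2]
grip_width: 0.0854
```

{"api": "arm_command", "payload": {"rows": [{"tx": 0,"ty": 0,"tz": -0.05,"wx": 0,"wy": 0,"wz": 0},{"tx": 0,"ty": 0,"tz": -0.1,"wx": 0,"wy": 0,"wz": 0},{"tx": 0,"ty": 0,"tz": -0.16,"wx": 0,"wy": 0,"wz": 0},{"tx": 0,"ty": 0,"tz": -0.16,"wx": 0,"wy": 0,"wz": 0}]}}

```text
clock: 6.2
position: [0.4579, 0.034, 0.0313]
tcp_rot: [-3.136, -0.163, 0.008]
contact_force: [-0.5, -0.1, 0.0]
grip_width: 0.0856
```

```bash
python3 st.py; python3 - <<'E'
from h import *
S=vision.capture("side");im=S["image"];o=sensors.get_obs();p=o["position"]
g=np.clip(im.astype(float)*2,0,255).astype(np.uint8); u,v=map(int,proj(S,p)); print(u,v)
save("s5.png",g,(u-60,v-60,u+50,v+25),7)
E
```

```text
t 6.2 pos [0.4579 0.034  0.0313] jawyaw 5.96 z [-0.005  0.001 -1.   ] F [-0.54 -0.14  0.04] M [ 0.049  0.032 -0.035] w 0.0856 j [-0.05 -0.02  1.81  0.    1.35 -0.15]
182 256
```

View pics/s5.png

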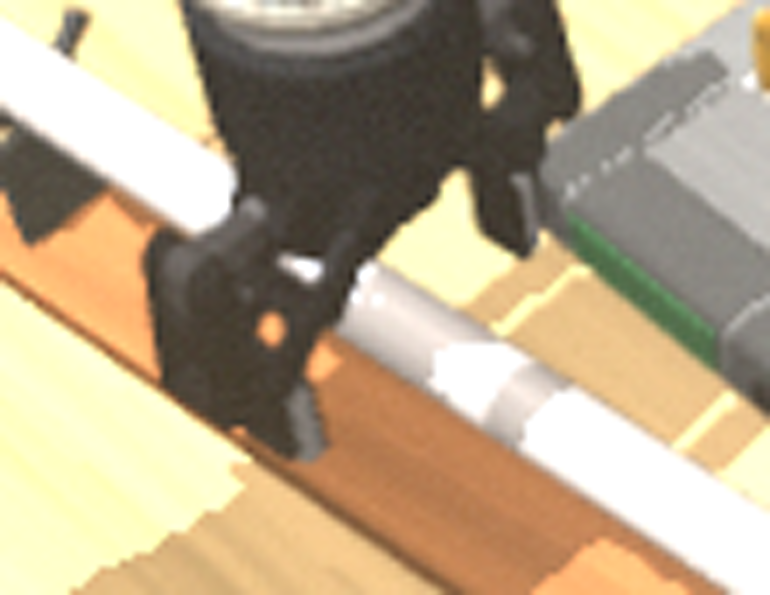

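The front finger now reaches well below the tube at (305,458) and the back one is beyond it at (528,252), so the tube is between the pads. I'll close.

{"api": "arm_command", "payload": {"rows": [{"tx": 0.012,"ty": 0,"tz": 0.01,"wx": 0,"wy": 0,"wz": 0},{"tx": 0.012,"ty": 0,"tz": 0.01,"wx": 0,"wy": 0,"wz": 0},{"tx": 0.012,"ty": 0,"tz": 0.01,"wx": 0,"wy": 0,"wz": 0},{"tx": 0.012,"ty": 0,"tz": 0.01,"wx": 0,"wy": 0,"wz": 0},{"tx": 0.012,"ty": 0,"tz": 0.01,"wx": 0,"wy": 0,"wz": 0}], "fingers": 1, "newtons": 60}}

```text
clock: 6.88
position: [0.46, 0.0339, 0.0346]
tcp_rot: [-3.136, -0.164, 0.009]
contact_force: [-4.4, -1.1, 5.2]
grip_width: 0.0242
```

```bash
python3 av.py 6; python3 st.py
```

```text
t 7.175 pos [0.4601 0.0339 0.0346] F [-4.511 -0.706  5.695] M [-0.0813  0.7002  0.0182] se [0.0089 0.0126 0.0118] [0.07 0.17 0.12] w 0.024132924884213005
t 7.175 pos [0.4601 0.0339 0.0346] jawyaw 5.97 z [-0.005  0.001 -1.   ] F [-4.67 -0.82  5.41] M [-0.121  0.709  0.061] w 0.0241 j [-0.05 -0.02  1.8   0.    1.36 -0.15]
```

```bash
python3 - <<'E'
from h import *
S=vision.capture("side");im=S["image"];o=sensors.get_obs();p=o["position"]
g=np.clip(im.astype(float)*2.2,0,255).astype(np.uint8); u,v=map(int,proj(S,p)); print(u,v)
save("s6.png",g,(u-50,v-50,u+40,v+20),8)
E
```

```text
182 255
```

View pics/s6.png

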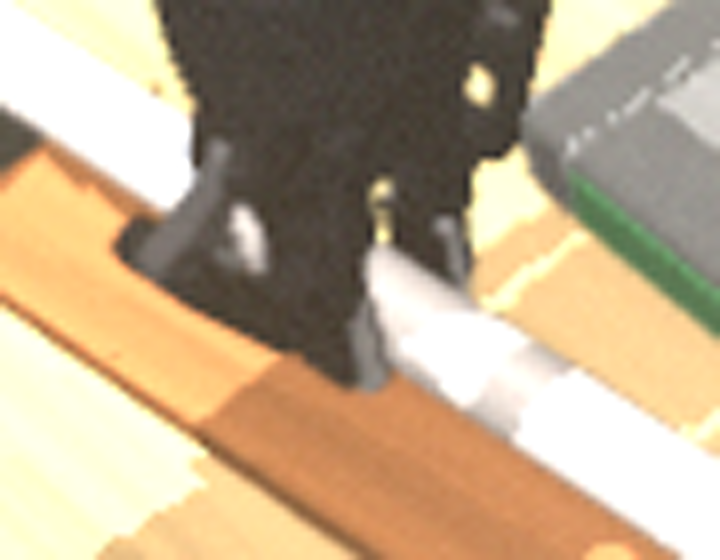

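The front pad spans the tube, with its tip at (365,388) below the tube edge. The grip looks good, so a gentle trial lift of 6 mm comes next.

{"api": "arm_command", "payload": {"rows": [{"tx": 0,"ty": 0,"tz": 0,"wx": 0,"wy": 0,"wz": 0},{"tx": 0,"ty": 0,"tz": 0,"wx": 0,"wy": 0,"wz": 0},{"tx": 0,"ty": 0,"tz": 0.01,"wx": 0,"wy": 0,"wz": 0},{"tx": 0,"ty": 0,"tz": 0.02,"wx": 0,"wy": 0,"wz": 0},{"tx": 0,"ty": 0,"tz": 0.03,"wx": 0,"wy": 0,"wz": 0},{"tx": 0,"ty": 0,"tz": 0.03,"wx": 0,"wy": 0,"wz": 0}], "newtons": 100}}

```text
clock: 7.98
position: [0.4595, 0.0337, 0.04]
tcp_rot: [-3.136, -0.164, 0.011]
contact_force: [-0.5, -0.8, -6.1]
grip_width: 0.0229
```

```bash
python3 av.py 8; python3 - <<'E'
from h import *
S=vision.capture("side");T=vision.capture("top")
save("s7.png",S["image"],(60,160,330,340),2.9)
# cap heights
def caps(c):
    h=cv2.cvtColor(c["image"],cv2.COLOR_RGB2HSV);H,Sa,V=[h[:,:,i].astype(int) for i in range(3)]
    r=[x for x in comps(((H<5)|(H>174))&(Sa>180)&(V>80)) if 50<x[0][4]<140]
    b=[x for x in comps((H>105)&(H<125)&(Sa>150)&(V>60)) if 50<x[0][4]<140]
    return [x[1] for x in r],[x[1] for x in b]
print(caps(S),caps(T))
E
```

```text
t 8.375 pos [0.4598 0.0338 0.0404] F [-6.000e-03 -3.090e-01 -6.581e+00] M [-0.3913 -0.0488 -0.0151] se [0.0054 0.0099 0.0085] [0.17 0.15 0.16] w 0.02292786079999043
([[96.2, 188.3]], []) ([[131.3, 276.0]], [[341.7, 256.3]])
```

View pics/s7.png

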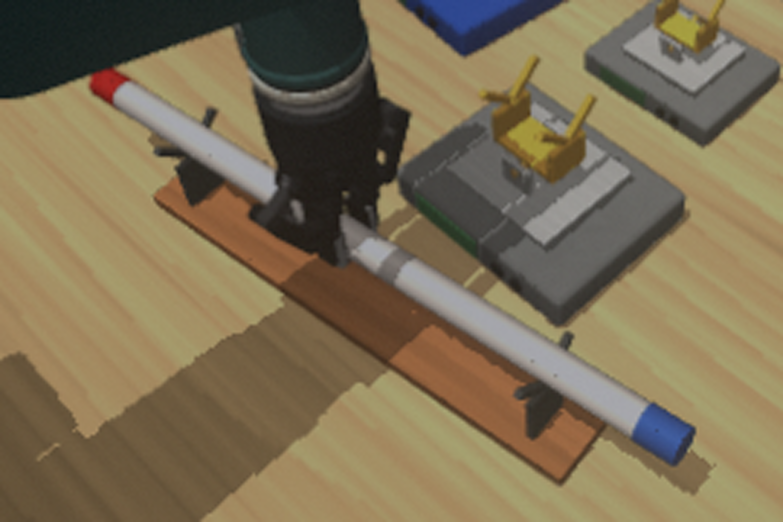

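Red is low and blue has risen. F = 6.6 N and Mx = −0.39 N·m put the balance point about 60 to 70 mm toward red. I'll set the tube down and regrip there.

{"api": "arm_command", "payload": {"rows": [{"tx": 0,"ty": 0,"tz": -0.015,"wx": 0,"wy": 0,"wz": 0},{"tx": 0,"ty": 0,"tz": -0.03,"wx": 0,"wy": 0,"wz": 0},{"tx": 0,"ty": 0,"tz": -0.03,"wx": 0,"wy": 0,"wz": 0}]}}

```text
clock: 8.85
position: [0.46, 0.0338, 0.0349]
tcp_rot: [-3.136, -0.163, 0.009]
contact_force: [-1.1, -2.6, -2.3]
grip_width: 0.0228
```

{"api": "arm_command", "payload": {"rows": [{"tx": 0,"ty": 0,"tz": 0,"wx": 0,"wy": 0,"wz": 0},{"tx": 0,"ty": 0,"tz": 0,"wx": 0,"wy": 0,"wz": 0},{"tx": 0,"ty": 0,"tz": 0,"wx": 0,"wy": 0,"wz": 0},{"tx": 0,"ty": 0,"tz": 0,"wx": 0,"wy": 0,"wz": 0},{"tx": -0.01,"ty": 0.1,"tz": 0,"wx": 0,"wy": 0,"wz": 0},{"tx": -0.02,"ty": 0.21,"tz": 0,"wx": 0,"wy": 0,"wz": 0},{"tx": -0.032,"ty": 0.31,"tz": 0,"wx": 0,"wy": 0,"wz": 0},{"tx": -0.032,"ty": 0.31,"tz": 0,"wx": 0,"wy": 0,"wz": 0}], "fingers": -1}}

```text
clock: 9.85
position: [0.4535, 0.0966, 0.0349]
tcp_rot: [-3.136, -0.167, 0.009]
contact_force: [0.5, 0.1, -0.2]
grip_width: 0.0852
```

```bash
python3 st.py
```

```text
t 9.85 pos [0.4535 0.0966 0.0349] jawyaw 6.09 z [-0.006  0.001 -1.   ] F [ 0.49  0.14 -0.23] M [ 0.002 -0.024 -0.008] w 0.0852 j [ 0.09 -0.01  1.8   0.    1.36 -0.02]
```

{"api": "arm_command", "payload": {"rows": [{"tx": 0,"ty": 0,"tz": 0,"wx": 0,"wy": 0,"wz": 0},{"tx": 0,"ty": 0,"tz": 0,"wx": 0,"wy": 0,"wz": 0},{"tx": 0,"ty": 0,"tz": 0,"wx": 0,"wy": 0,"wz": 0},{"tx": 0,"ty": 0,"tz": 0,"wx": 0,"wy": 0,"wz": 0},{"tx": 0,"ty": 0,"tz": 0,"wx": 0,"wy": 0,"wz": 0},{"tx": 0,"ty": 0,"tz": 0.015,"wx": 0,"wy": 0,"wz": 0},{"tx": 0,"ty": 0,"tz": 0.035,"wx": 0,"wy": 0,"wz": 0},{"tx": 0,"ty": 0,"tz": 0.035,"wx": 0,"wy": 0,"wz": 0}], "fingers": 1, "newtons": 100}}

```text
clock: 10.85
position: [0.453, 0.0967, 0.0413]
tcp_rot: [-3.136, -0.167, 0.01]
contact_force: [0.8, 0.3, -6.0]
grip_width: 0.0229
```

```bash
python3 av.py 10; python3 - <<'E'
from h import *
S=vision.capture("side")
save("s8.png",S["image"],(60,160,330,340),2.9)
E
```

```text
t 11.35 pos [0.4535 0.0966 0.0419] F [ 0.136  0.207 -6.359] M [ 0.022  -0.0263 -0.0144] se [0.0062 0.0101 0.0133] [0.16 0.16 0.14] w 0.023070789306048684
```

View pics/s8.png

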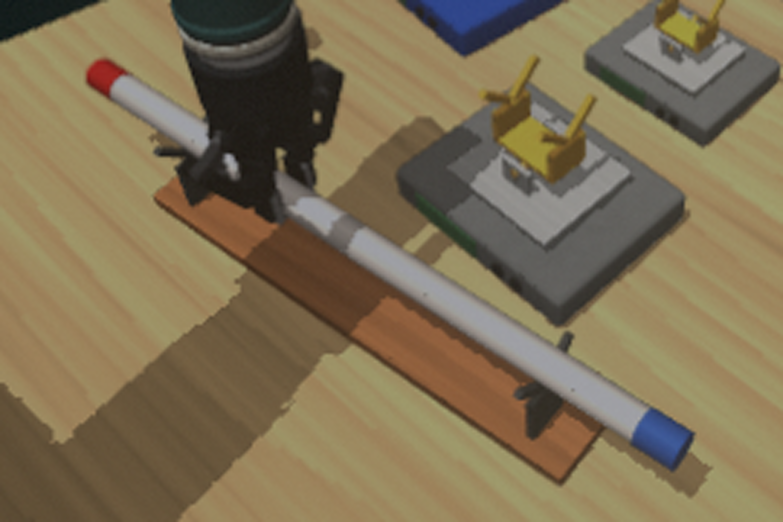

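Mx is about 0.02 N·m at F = 6.4 N, so the grip is within about 3 mm of balance (CoM about 59 mm toward red). Both trials agree, and the tube looks level and clear. Now I'll lift fully.

{"api": "arm_command", "payload": {"rows": [{"tx": 0,"ty": 0,"tz": 0.06,"wx": 0,"wy": 0,"wz": 0},{"tx": 0,"ty": 0,"tz": 0.14,"wx": 0,"wy": 0,"wz": 0},{"tx": 0,"ty": 0,"tz": 0.23,"wx": 0,"wy": 0,"wz": 0},{"tx": 0,"ty": 0,"tz": 0.32,"wx": 0,"wy": 0,"wz": 0},{"tx": 0,"ty": 0,"tz": 0.39,"wx": 0,"wy": 0,"wz": 0},{"tx": 0,"ty": 0,"tz": 0.42,"wx": 0,"wy": 0,"wz": 0},{"tx": 0,"ty": 0,"tz": 0.42,"wx": 0,"wy": 0,"wz": 0},{"tx": 0,"ty": 0,"tz": 0.42,"wx": 0,"wy": 0,"wz": 0}]}}

```text
clock: 12.4
position: [0.4528, 0.0966, 0.125]
tcp_rot: [-3.136, -0.167, 0.012]
contact_force: [0.4, -0.4, -5.3]
grip_width: 0.0228
```

```bash
python3 av.py 10; python3 st.py; cat >> h.py <<'E'
def caps(c):
    h=cv2.cvtColor(c["image"],cv2.COLOR_RGB2HSV);H,Sa,V=[h[:,:,i].astype(int) for i in range(3)]
    return [[x[1] for x in comps(m) if 50<x[0][4]<160] for m in (((H<5)|(H>174))&(Sa>180)&(V>80),(H>105)&(H<125)&(Sa>150)&(V>60))]
def capxyz():
    a,b=caps(vision.capture("top")),caps(vision.capture("side")); print(a,b)
    P=[]
    for i in (0,1):
        if len(a[i])==1 and len(b[i])==1:
            p=tri(ray(T0,*a[i][0]),ray(S0,*b[i][0])); print(p[0].round(4),p[1].round(4)); P.append(p[0])
    if len(P)==2: print("mid",(P[0]+P[1])/2,"tilt deg",np.degrees(np.arcsin((P[0]-P[1])[2]/np.linalg.norm(P[0]-P[1]))),"yaw",np.degrees(np.arctan2(*(P[0]-P[1])[[1,0]])))
E
python3 - <<'E'
import h; from h import *
h.T0=vision.capture("top");h.S0=vision.capture("side");capxyz()
save("s9.png",h.S0["image"],None,1.5)
E
```

```text
t 12.9 pos [0.4535 0.0966 0.1259] F [ 0.111 -0.258 -6.488] M [-0.0035 -0.0068  0.0082] se [0.0102 0.0075 0.0086] [0.09 0.14 0.14] w 0.022799535645822655
t 12.9 pos [0.4535 0.0966 0.1259] jawyaw 6.09 z [-0.006  0.001 -1.   ] F [-0.19  0.06 -5.98] M [-0.038 -0.008  0.041] w 0.0228 j [ 0.09 -0.08  1.67  0.    1.55 -0.02]
[[[120.5, 280.2]], [[347.9, 258.2]]] [[[83.5, 158.6]], [[290.6, 285.0]]]
[0.4307 0.3022 0.177 ] 0.0033
[ 0.4885 -0.2318  0.1795] 0.0014
mid [0.45959076 0.03521157 0.17826762] tilt deg -0.2614884089843527 yaw 96.17018421149359
```

View pics/s9.png

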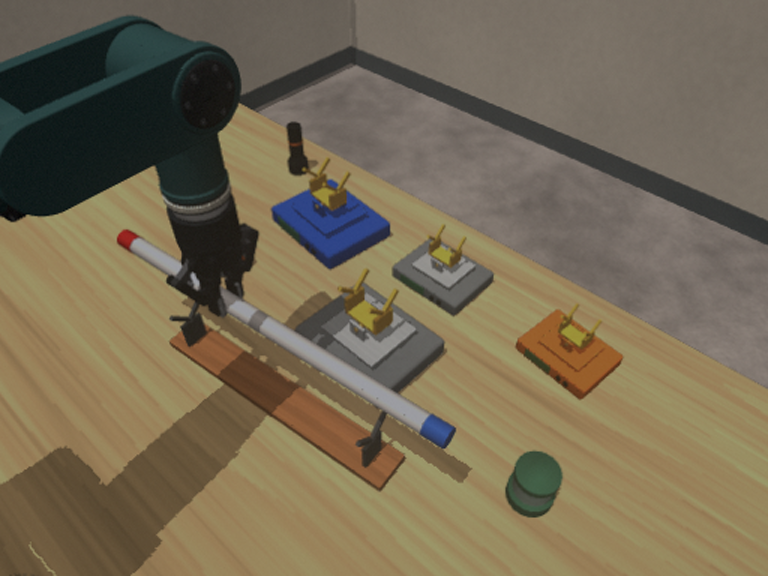

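The tube is held at z of about 0.178 with 0.3° of tilt, and everything is clear. Next I'll carry it over the cradle with a small yaw.

{"api": "arm_command", "payload": {"rows": [{"tx": 0.06,"ty": -0.03,"tz": 0,"wx": 0,"wy": 0,"wz": -0.01},{"tx": 0.18,"ty": -0.1,"tz": 0,"wx": 0,"wy": 0,"wz": -0.04},{"tx": 0.34,"ty": -0.19,"tz": 0,"wx": 0,"wy": 0,"wz": -0.07},{"tx": 0.5,"ty": -0.29,"tz": 0,"wx": 0,"wy": 0,"wz": -0.11},{"tx": 0.65,"ty": -0.38,"tz": 0,"wx": 0,"wy": 0,"wz": -0.14},{"tx": 0.76,"ty": -0.44,"tz": 0,"wx": 0,"wy": 0,"wz": -0.17},{"tx": 0.82,"ty": -0.475,"tz": 0,"wx": 0,"wy": 0,"wz": -0.18},{"tx": 0.84,"ty": -0.483,"tz": 0,"wx": 0,"wy": 0,"wz": -0.182}]}}

```text
clock: 14.1
position: [0.6219, -0.0006, 0.1253]
tcp_rot: [-3.139, 0.059, 0.01]
contact_force: [-0.6, 0.5, -6.8]
grip_width: 0.0229
```

{"api": "arm_command", "payload": {"rows": [{"tx": 0,"ty": 0,"tz": 0,"wx": 0,"wy": 0,"wz": 0},{"tx": 0,"ty": 0,"tz": 0,"wx": 0,"wy": 0,"wz": 0}]}}

```text
clock: 14.35
position: [0.6213, -0.0, 0.1253]
tcp_rot: [-3.139, 0.057, 0.011]
contact_force: [-0.2, 0.3, -6.6]
grip_width: 0.0226
```

```bash
python3 av.py 6; python3 st.py; python3 - <<'E'
import h; from h import *
h.T0=vision.capture("top");h.S0=vision.capture("side");capxyz()
save("s10.png",h.S0["image"],(120,120,400,330),2.8)
save("t10.png",h.T0["image"],(120,120,400,330),2.8)
E
```

```text
t 14.65 pos [ 6.217e-01 -3.000e-04  1.255e-01] F [ 0.065  0.121 -6.144] M [-0.026  -0.0264  0.0075] se [0.0095 0.0107 0.0134] [0.26 0.17 0.16] w 0.022541104675281545
t 14.65 pos [ 6.217e-01 -3.000e-04  1.255e-01] jawyaw -2.12 z [-0.006  0.002 -1.   ] F [ 0.41 -0.67 -6.69] M [-0.062 -0.07   0.062] w 0.0225 j [-0.09  0.27  1.29  0.    1.58 -0.06]
[[[163.7, 196.5]], [[389.5, 207.4]]] [[[181.7, 135.0]], [[381.0, 272.0]]]
[0.6294 0.205  0.1784] 0.002
[ 0.6088 -0.3309  0.1813] 0.0
mid [ 0.61912489 -0.06294924  0.17981749] tilt deg -0.31278020265113265 yaw 87.7958072046835
```

View pics/s10.png

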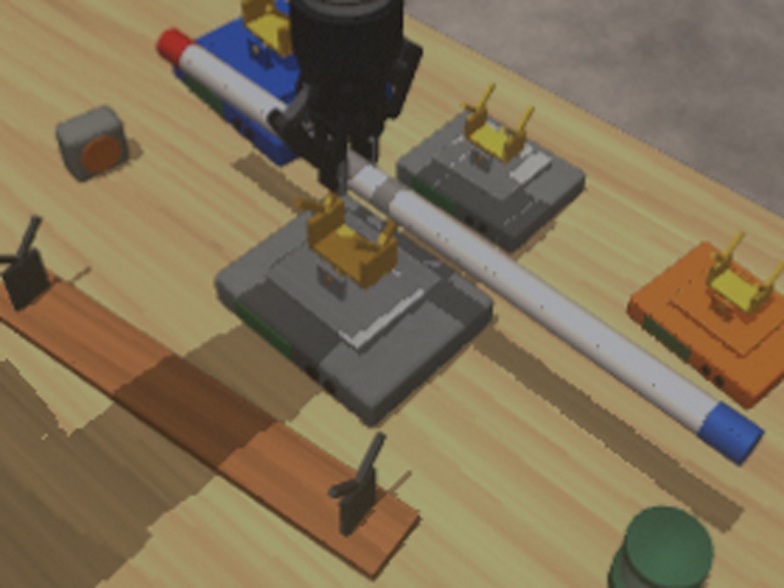

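View pics/t10.png

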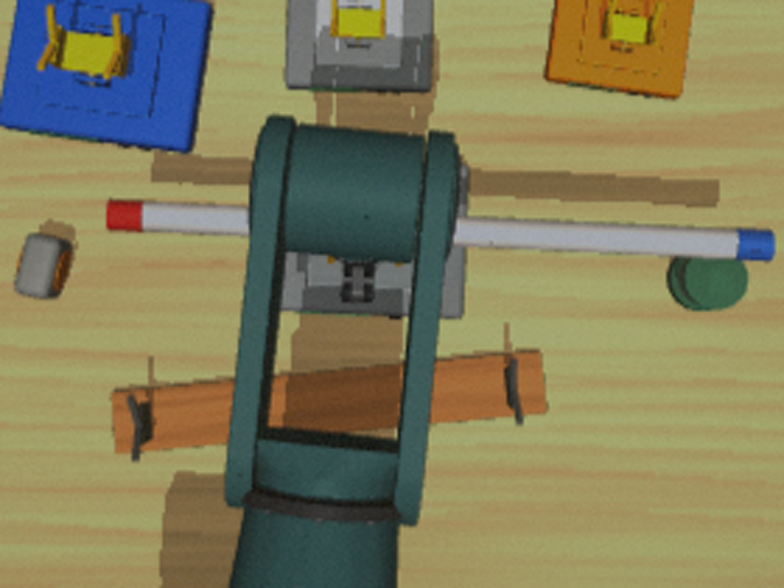

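The tube sits over the cradle: mid at (0.619,−0.063) by the cameras, yaw 87.8°, CoM about on the cradle's middle, lantern and tape clear. I'll lower to just above contact.

{"api": "arm_command", "payload": {"rows": [{"tx": 0,"ty": 0,"tz": -0.03,"wx": 0,"wy": 0,"wz": 0},{"tx": 0,"ty": 0,"tz": -0.07,"wx": 0,"wy": 0,"wz": 0},{"tx": 0,"ty": 0,"tz": -0.11,"wx": 0,"wy": 0,"wz": 0},{"tx": 0,"ty": 0,"tz": -0.15,"wx": 0,"wy": 0,"wz": 0},{"tx": 0,"ty": 0,"tz": -0.17,"wx": 0,"wy": 0,"wz": 0},{"tx": 0,"ty": 0,"tz": -0.18,"wx": 0,"wy": 0,"wz": 0},{"tx": 0,"ty": 0,"tz": -0.18,"wx": 0,"wy": 0,"wz": 0}]}}

```text
clock: 15.72
position: [0.6219, -0.0005, 0.0894]
tcp_rot: [-3.139, 0.059, 0.01]
contact_force: [-0.5, -0.4, -6.6]
grip_width: 0.0229
```

```bash
python3 av.py 5; python3 - <<'E'
import h; from h import *
h.T0=vision.capture("top");h.S0=vision.capture("side");capxyz()
g=np.clip(h.S0["image"].astype(float)*1.8,0,255).astype(np.uint8)
save("s11.png",g,(190,150,310,260),6)
E
```

```text
t 15.975 pos [ 6.221e-01 -6.000e-04  8.980e-02] F [-0.106 -0.011 -6.504] M [ 0.0107 -0.0238 -0.0194] se [0.0124 0.0077 0.0202] [0.09 0.13 0.22] w 0.022896945761438026
[[[166.9, 197.5]], [[385.2, 208.0]]] [[[183.7, 147.1]], [[376.1, 283.2]]]
[0.6293 0.2046 0.1421] 0.0022
[ 0.6089 -0.3311  0.1449] 0.0001
mid [ 0.61910153 -0.06321768  0.14350202] tilt deg -0.3033081895802574 yaw 87.81373929227779
```

View pics/s11.png

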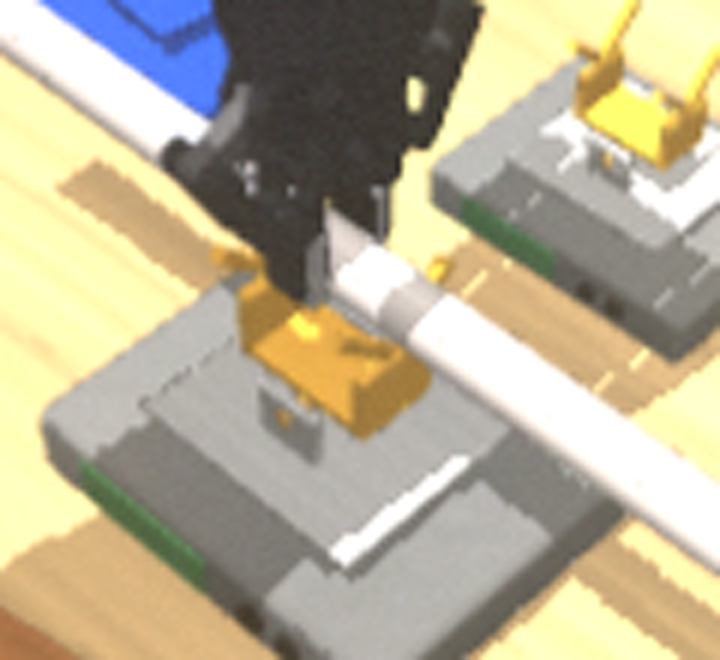

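The pads sit at (315,280), between the cradle plates. I'll lower in small steps while watching the force.

{"api": "arm_command", "payload": {"rows": [{"tx": 0,"ty": 0,"tz": -0.01,"wx": 0,"wy": 0,"wz": 0},{"tx": 0,"ty": 0,"tz": -0.02,"wx": 0,"wy": 0,"wz": 0},{"tx": 0,"ty": 0,"tz": -0.03,"wx": 0,"wy": 0,"wz": 0},{"tx": 0,"ty": 0,"tz": -0.035,"wx": 0,"wy": 0,"wz": 0},{"tx": 0,"ty": 0,"tz": -0.035,"wx": 0,"wy": 0,"wz": 0}]}}

```text
clock: 16.8
position: [0.622, -0.0005, 0.0832]
tcp_rot: [-3.139, 0.059, 0.009]
contact_force: [-1.9, -0.1, -1.9]
grip_width: 0.0227
```

```bash
python3 av.py 5
```

```text
t 17.05 pos [ 6.22e-01 -5.00e-04  8.29e-02] F [-2.027  0.505 -1.426] M [ 0.0513  0.3185 -0.0038] se [0.0104 0.0084 0.0146] [0.18 0.14 0.25] w 0.022846268478174305
```

{"api": "arm_command", "payload": {"rows": [{"tx": -0.006,"ty": 0,"tz": -0.003,"wx": 0,"wy": 0,"wz": 0},{"tx": -0.008,"ty": 0,"tz": -0.005,"wx": 0,"wy": 0,"wz": 0},{"tx": -0.008,"ty": 0,"tz": -0.005,"wx": 0,"wy": 0,"wz": 0}]}}

```text
clock: 17.42
position: [0.6204, -0.0005, 0.0818]
tcp_rot: [-3.139, 0.059, 0.009]
contact_force: [0.2, 0.4, -2.7]
grip_width: 0.0228
```

```bash
python3 av.py 5
```

```text
t 17.675 pos [ 6.204e-01 -6.000e-04  8.180e-02] F [-0.895  0.174 -2.137] M [ 0.0306  0.1337 -0.0517] se [0.0103 0.0067 0.0097] [0.14 0.2  0.17] w 0.02262617445642686
```

{"api": "arm_command", "payload": {"rows": [{"tx": -0.002,"ty": 0,"tz": -0.003,"wx": 0,"wy": 0,"wz": 0},{"tx": -0.003,"ty": 0,"tz": -0.006,"wx": 0,"wy": 0,"wz": 0},{"tx": -0.003,"ty": 0,"tz": -0.006,"wx": 0,"wy": 0,"wz": 0}]}}

```text
clock: 18.05
position: [0.6203, -0.0006, 0.081]
tcp_rot: [-3.139, 0.059, 0.007]
contact_force: [1.5, -0.8, -0.9]
grip_width: 0.0232
```

```bash
python3 av.py 6;python3 - <<'E'
import h; from h import *
h.T0=vision.capture("top");h.S0=vision.capture("side");capxyz()
E
```

```text
t 18.35 pos [ 6.202e-01 -6.000e-04  8.090e-02] F [ 0.831  0.262 -1.011] M [-0.0114 -0.1572  0.0092] se [0.0146 0.0202 0.0151] [0.11 0.22 0.16] w 0.022857557484700152
[[[167.4, 198.4]], [[384.2, 208.7]]] [[[183.7, 149.9]], [[374.3, 285.8]]]
[0.6278 0.2047 0.1342] 0.0017
[ 0.6074 -0.3305  0.1374] 0.0006
mid [ 0.61756951 -0.06289462  0.13579596] tilt deg -0.3418844624284079 yaw 87.81325530055766
```

Most of the weight (about 5.5 N) is now on the scale. I'll release gently.

{"api": "arm_command", "payload": {"rows": [{"tx": 0,"ty": 0,"tz": -0.002,"wx": 0,"wy": 0,"wz": 0},{"tx": 0,"ty": 0,"tz": -0.002,"wx": 0,"wy": 0,"wz": 0},{"tx": 0,"ty": 0,"tz": -0.002,"wx": 0,"wy": 0,"wz": 0}], "newtons": 20}}

```text
clock: 18.92
position: [0.6203, -0.0005, 0.0805]
tcp_rot: [-3.139, 0.059, 0.007]
contact_force: [2.0, 0.2, -0.1]
grip_width: 0.0229
```

{"api": "arm_command", "payload": {"rows": [{"tx": 0,"ty": 0,"tz": 0,"wx": 0,"wy": 0,"wz": 0},{"tx": 0,"ty": 0,"tz": 0,"wx": 0,"wy": 0,"wz": 0},{"tx": 0,"ty": 0,"tz": 0,"wx": 0,"wy": 0,"wz": 0}], "fingers": 0.2}}

```text
clock: 19.3
position: [0.6201, -0.0006, 0.0805]
tcp_rot: [-3.139, 0.059, 0.008]
contact_force: [-0.0, -0.6, -0.7]
grip_width: 0.0345
```

```bash
python3 av.py 6;python3 - <<'E'
import h; from h import *
h.T0=vision.capture("top");h.S0=vision.capture("side");capxyz()
E
```

```text
t 19.6 pos [ 6.202e-01 -6.000e-04  8.050e-02] F [-0.161  0.236  0.277] M [-0.0056  0.0078 -0.0204] se [0.0099 0.0124 0.0176] [0.21 0.14 0.28] w 0.03418238863334125
[[[167.1, 198.6]], [[384.4, 208.4]]] [[[183.5, 150.9]], [[374.8, 285.2]]]
[0.6276 0.2062 0.1303] 0.0015
[ 0.6081 -0.3307  0.1387] 0.0004
mid [ 0.61783463 -0.06226495  0.13453946] tilt deg -0.8955488761696601 yaw 87.91602567158625
```

Released: the tilt is about −0.9° (camera baseline −0.3°), which puts the balance point 3 to 4 mm off, within tolerance. I'll open fully and withdraw.

{"api": "arm_command", "payload": {"rows": [{"tx": 0,"ty": 0,"tz": 0,"wx": 0,"wy": 0,"wz": 0},{"tx": 0,"ty": 0,"tz": 0,"wx": 0,"wy": 0,"wz": 0},{"tx": 0,"ty": 0,"tz": 0,"wx": 0,"wy": 0,"wz": 0},{"tx": 0,"ty": 0,"tz": 0,"wx": 0,"wy": 0,"wz": 0},{"tx": 0,"ty": 0,"tz": 0,"wx": 0,"wy": 0,"wz": 0}], "fingers": -1}}

```text
clock: 20.42
position: [0.6202, -0.0006, 0.0805]
tcp_rot: [-3.139, 0.059, 0.007]
contact_force: [0.7, -0.6, 0.0]
grip_width: 0.0854
```

```bash
python3 st.py
```

```text
t 20.425 pos [ 6.202e-01 -6.000e-04  8.050e-02] jawyaw -2.14 z [-0.005  0.002 -1.   ] F [ 0.73 -0.56  0.  ] M [0.008 0.056 0.044] w 0.0854 j [-0.09  0.29  1.36  0.    1.5  -0.06]
```

{"api": "arm_command", "payload": {"rows": [{"tx": 0,"ty": 0,"tz": 0.08,"wx": 0,"wy": 0,"wz": 0},{"tx": 0,"ty": 0,"tz": 0.2,"wx": 0,"wy": 0,"wz": 0},{"tx": 0,"ty": 0,"tz": 0.35,"wx": 0,"wy": 0,"wz": 0},{"tx": 0,"ty": 0,"tz": 0.5,"wx": 0,"wy": 0,"wz": 0},{"tx": 0,"ty": 0,"tz": 0.6,"wx": 0,"wy": 0,"wz": 0},{"tx": -0.3,"ty": 0,"tz": 0.6,"wx": 0,"wy": 0,"wz": 0},{"tx": -0.6,"ty": 0,"tz": 0.6,"wx": 0,"wy": 0,"wz": 0},{"tx": -0.7,"ty": 0,"tz": 0.6,"wx": 0,"wy": 0,"wz": 0}]}}

```text
clock: 21.42
position: [0.4777, -0.0004, 0.2019]
tcp_rot: [-3.14, 0.059, 0.006]
contact_force: [0.8, 0.7, 0.4]
grip_width: 0.0856
```

```bash
python3 st.py; python3 - <<'E'
import h; from h import *
h.T0=vision.capture("top");h.S0=vision.capture("side");capxyz();capxyz()
g=np.clip(h.S0["image"].astype(float)*1.6,0,255).astype(np.uint8)
save("s12.png",g,(170,130,400,330),3.3)
save("t12.png",h.T0["image"],None,1.5)
E
```

```text
t 21.425 pos [ 4.777e-01 -4.000e-04  2.019e-01] jawyaw -2.14 z [-0.004  0.002 -1.   ] F [0.83 0.71 0.42] M [-0.037 -0.066  0.031] w 0.0856 j [-0.12 -0.07  1.52  0.    1.7  -0.08]
[[[167.1, 198.7]], [[384.3, 208.4]]] [[], [[374.8, 285.5]]]
[ 0.6082 -0.3308  0.1377] 0.0003
[[[167.1, 198.6]], [[384.4, 208.5]]] [[], [[374.6, 285.3]]]
[ 0.6078 -0.3306  0.1387] 0.0007
```

View pics/s12.png

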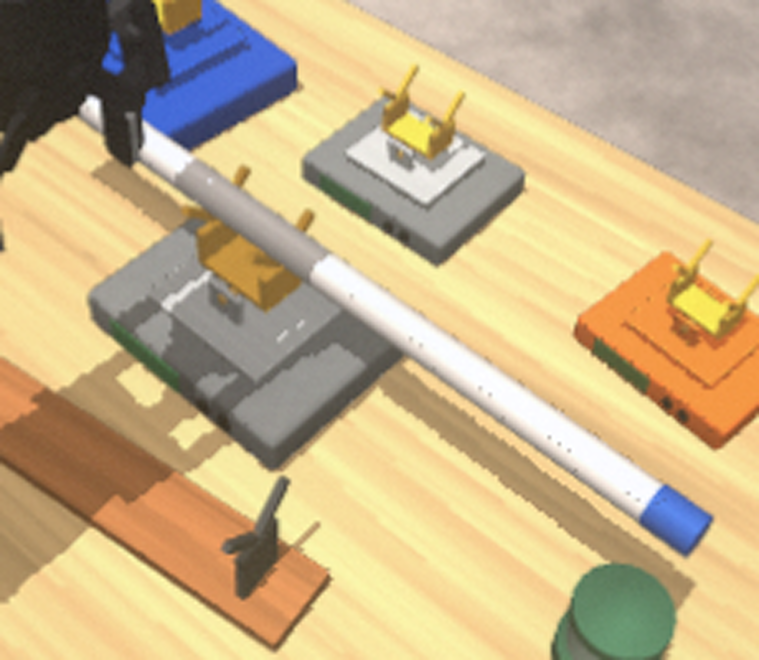

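View pics/t12.png

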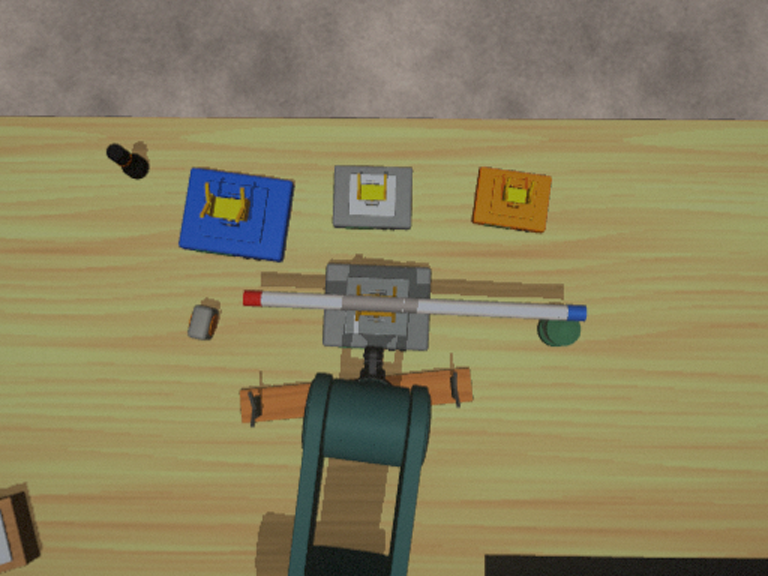

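```bash
python3 - <<'E'
from rig import workorder
print(workorder.sign_off())
E
```

```text
the job is handed in; nothing more can be done
None
```

I laid the handle at its balance point in the yellow cradle of the larger grey scale, let go, and handed the job in at about 21.5 s of the 72 s allowed. The sign-off reports no verdict.

- **Balance point:** Two gentle trial lifts on the rack, at mid-length and 63 mm toward the red cap, agreed on about 60 mm toward the red cap. The wrist read about 6.4 N, or roughly 0.65 kg.
- **Carry and placing:** I lifted the handle clear at about 0.3° of tilt and turned it 8° over the cradle. I then lowered it in small steps until the scale carried nearly all the weight, and opened the fingers.
- **Last checks:** With the fingers just opened, the cameras showed the tube at rest in both notches, about 0.9° down at the red end. About 0.3° of that looks like camera bias. That puts the balance point roughly 3 to 4 mm from the cradle's middle, against 12 mm allowed. After withdrawing, the cap positions were unchanged. The gripper was clear of everything, and the lantern and tape measure looked undisturbed.
- **Not confirmed:** I had no direct reading of the pan or cradle joints. After withdrawing, the red cap was hidden in the side view, so I could not repeat the tilt measurement from both cameras.
- **What disagreed:** The reported tool tip was about 33 mm lower than where the fingertips really were. Because of that, the first grasp closed on nothing just above the tube. I found it in the image, corrected for it and gripped again. The finger opening also read about 23 mm on the 26 mm tube.

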